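# Flip the bay marker of the missing tensioner

### The arm

A 6-joint arm with a two-finger parallel gripper is mounted at the origin on the work surface. World frame = base frame: x ahead of the robot, y to its left, z up, the work surface at z = 0. Lengths are in m, angles in rad, forces in N, time in s.
With the tool pointing down it reaches from about 0.325 to 0.85 m from the base axis. Payload 15.5 kg.
Tool frame: the origin (TCP) lies on the centre line of the jaws, within the pads' length; the fingertips stand 8 mm ahead of it and the grasp point (between the pads) lies 11 mm behind it; z points along the fingers, y is the line along which they close (so a half turn about z gives the same grasp; the last joint's range is limited). The gripper opens to 91 mm and grips with 3 to 60 N. Pads are 32 mm wide; open, the fingers measure 118 mm over their backs; the gripper's body (76 mm by 178 mm) begins 60 mm behind the grasp point.
Start: joints at [1.121, 0.494, 1.345, -0, 1.302, -0.096], TCP at [0.217, 0.586, 0.222] pointing down, gripper open.
Joint ranges: [-2.91, 2.91], [-0.82, 2.16], [0.22, 2.67], [-1.22, 4.37], [0.12, 2.79], [-3.08, 3.08]. Speed limits (rad/s): [1.89, 1.89, 2.57, 3.01, 3.01, 3.01].

### API

Orientations are given as a unit quaternion [x, y, z, w].
In Python, from bench import robot gives the robot as it stands.
- The arm moves only by the tool arm_command, never from a script. Its argument "steps" is a list of rows, each a list of 6 numbers: the shift along the world's x, y, z normalised to -1 to 1, where 1 is 1000 mm, then the turn, a rotation vector about the world's x, y, z normalised to -1 to 1, where 1 is 180 degrees. A call has exactly 8 rows; each row is the pose to reach, as a shift and turn from the pose commanded when the call began, turning the shorter way round; what a row does not reach only later rows make up. A row lasts 1/10 s, in which the tool goes at most 50 mm and 8.59 degrees, less where a joint would pass 70% of its speed; a pose out of reach is approached as far as the arm can. A call with a number of a shift or a turn outside -1 to 1 is refused whole. A call with a gripper value outside its range is refused whole. "hand" is the closure, from -1 (fully open) to 1 (shut), set as the call begins (left out, the last holds). The fingers move at their own pace and stop on an object; "grip_force" is the grip in N (left out, the last holds). Time passes only in rows, so rows that repeat a pose let the fingers close, or fill a call up. It gives the time, the measured TCP pose, the force, the opening and the grip force at its end, in the units of the state.
- robot.sense(): the state, without advancing time (a new reading comes with each control period).
- robot.camera(name): name is "side" or "top"; returns a dict with "pixels" (480x640x3 uint8, red, green, blue), "range_z" (480x640 float32, m along the optical axis (not along the pixel's ray), 0 where there is no reading), "fx", "fy", "cx", "cy" (pixels), "k1" (the pictures are not rectified: a ray, as slopes to the right and down, at radius r is drawn at 1 + k1 r^2 times it, then the intrinsics apply), "pose" (4x4, takes a point from camera to world coordinates). Camera axes: x right, y up, looking along -z (the intrinsics and any distortion apply to the point x, -y, -z); pixel columns grow to the right and rows downward; lengths in m; the calibration is good to about 2 mm. A picture is of the moment at which its call begins.
- robot.hand_in(): hands the job in; it is judged then, once.
The state is a dict: "t": time; "q": joint angles; "joint_vel": joint speeds; "tau": joint torques, N m; "position": TCP position; "ee_rot": TCP orientation; "ft_force": force on the tool from outside, world axes, zero at the start; "torque": the same for the moment, N m; "finger_gap": finger opening in m; "grip_force": force on a finger pad.
Only numpy, scipy, OpenCV 4.12 (cv2) and the standard library are available. Lean on these libraries where they do the work, as an engineer would, in place of code of your own. Each camera call takes 0.05 s, during which the arm holds its last target. There are 200 camera calls.

### The job

One of the two clip holders has lost its tensioner cylinder: push that bay's hinged marker flag up and all the way over its pivot with a fingertip, so that it lies flat on its other side and shows the face with the raised disc. Push it gently, do not grip it, and leave the other bay's flag, its cylinder and the parts on the counter where they are.

Things in the scene. Friction and masses are not known exactly. Their poses are not given: they have to be found in the camera images.
- bay_empty: The empty bay: fixed steel stand, its plate 150 x 190 x 6 mm (x -65 to 85, y -55 to 135), with a flip marker and, beyond it (local +y), a spring clip holder that holds nothing. Origin on the counter straight below the middle of the marker's pivot. Local x points to the robot's right (world -y, give or take 0.3 rad), y along the pivot, away from the robot; z up.
- flag_empty (a joint): Angle of the empty bay's flag: 0 = lying flat to the left (local -x), bare face up (the start); pi/2 upright; pi = flat to the right (+x), face with raised disc (38 mm wide, 3 mm proud) up. Hard stops at 0 and pi. Damped pivot: let go, it sinks under gravity (about 2 rad/s) to the side of upright it is on. About 1 N at the edge raises it.
- hinge_empty (a point): Middle of the pivot of the empty bay's flag, 90 mm above the counter; axes as the bay's. Hinge posts, 16 x 8 mm, stand 45 mm to either side of it along y, up to 102 mm above the counter; their rest arms reach x = -35 to 35 mm just below the flag's side edges.
- edge_empty (a point): Middle of the empty bay's flag's free edge, a round bead 10 mm thick, 74 mm long (y), its centre 80 mm from the pivot; moves with the flag. The flag is a plate 70 mm wide, 4 mm thick, about 120 g. At the start the bead overhangs the open counter, 85 mm clear beneath: a fingertip leaning about 40 degrees gets under it from the left.
- clip_empty (a point): Floor of the empty bay's clip holder, 6 mm above the counter, where a cylinder's underside centre stands (bay x 30, y 95 mm). Bent strips reach 28 mm out from here, up to 77 mm above the counter; the back post (8 x 30 mm) is 32 mm away in +x, up to 86 mm.
- bay_full: The occupied bay: fixed steel stand, its plate 150 x 190 x 6 mm (x -65 to 85, y -55 to 135), with a flip marker and, beyond it (local +y), a spring clip holder that holds the cylinder. Origin on the counter straight below the middle of the marker's pivot. Local x points to the robot's right (world -y, give or take 0.3 rad), y along the pivot, away from the robot; z up.
- flag_full (a joint): Angle of the occupied bay's flag: 0 = lying flat to the left (local -x), bare face up (the start); pi/2 upright; pi = flat to the right (+x), face with raised disc (38 mm wide, 3 mm proud) up. Hard stops at 0 and pi. Damped pivot: let go, it sinks under gravity (about 2 rad/s) to the side of upright it is on. About 1 N at the edge raises it.
- hinge_full (a point): Middle of the pivot of the occupied bay's flag, 90 mm above the counter; axes as the bay's. Hinge posts, 16 x 8 mm, stand 45 mm to either side of it along y, up to 102 mm above the counter; their rest arms reach x = -35 to 35 mm just below the flag's side edges.
- edge_full (a point): Middle of the occupied bay's flag's free edge, a round bead 10 mm thick, 74 mm long (y), its centre 80 mm from the pivot; moves with the flag. The flag is a plate 70 mm wide, 4 mm thick, about 120 g. At the start the bead overhangs the open counter, 85 mm clear beneath: a fingertip leaning about 40 degrees gets under it from the left.
- clip_full (a point): Floor of the occupied bay's clip holder, 6 mm above the counter, where a cylinder's underside centre stands (bay x 30, y 95 mm). Bent strips reach 28 mm out from here, up to 77 mm above the counter; the back post (8 x 30 mm) is 32 mm away in +x, up to 86 mm.
- cylinder: Brushed-steel tensioner cylinder, 48 mm diameter, 120 mm tall with a narrower top, 0.9 kg, loose, standing in the occupied bay's clip holder. Origin: centre of its underside.
- gauge_block: Green plastic gauge block, 50 x 30 x 20 mm, loose on the counter. Origin: centre of its underside.
- grommet: Black rubber grommet, ring 40 mm across, 12 mm high, loose on the counter. Origin: centre of its underside.
- fitting: Brass hydraulic fitting, 28 mm across, 30 mm high, loose on the counter. Origin: centre of its underside.

How it is judged:
By the outcome, as a careful person would: the job done as asked, in the order asked, and still so for the second after the job is handed in, with the robot touching nothing.
It also fails if it takes over 45 s, if anything falls off the work surface, if the arm or the gripper's body presses on something with over 40 N, if the wrist force passes 120 N, or if a joint passes its speed limit or range.

## Working session

There is one attempt and no reset: what is moved stays moved. The work goes in short steps, Python scripts to look and compute and a tool call to move; the robot and the scene stay as the last step left them, time stands still between calls to the robot, and variables do not carry over. Pictures are saved under pics/ and viewed, at most 10 in all, crops included, and the job is handed in when it is done.

Besides the shell and the picture viewer there is one more tool, called after "Emit:" as name(argument=value, ...) on one line, values as JSON. arm_command: Moves the arm, as the interface text tells. Scaled input: -1 to 1 covers 1000 mm each way for a shift and 180 degrees each way for a turn. Its arguments: {"type":"object","properties":{"steps":{"type":"array","items":{"type":"array","items":{"type":"number"}}},"hand":{"type":"number"},"grip_force":{"type":"number"}},"required":["steps"]}

```bash
mkdir -p pics
cat > h.py <<'E'
import numpy as np,cv2
from bench import robot
def grab(n):
    c=robot.camera(n);np.savez('pics/'+n+'.npz',**c);cv2.imwrite('pics/'+n+'.png',c['pixels'][:,:,::-1]);return c
def cloud(c):
    K=np.array([[c['fx'],0,c['cx']],[0,c['fy'],c['cy']],[0,0,1.]])
    v,u=np.mgrid[0:480,0:640]
    d=((np.stack([u,v],-1)-[c['cx'],c['cy']])/[c['fx'],c['fy']]).astype(float)
    s=d.copy()
    for _ in range(20): s=d/(1+float(c['k1'])*(s**2).sum(-1,keepdims=True))
    z=c['range_z'];P=np.stack([s[...,0]*z,-s[...,1]*z,-z],-1)
    M=np.array(c['pose']);W=P@M[:3,:3].T+M[:3,3];W[z==0]=np.nan
    return W
E
python3 - <<'E'
from h import *
for n in('top','side'):
    c=grab(n);print(n,c['fx'],c['k1'],np.round(c['pose'],3).tolist())
s=robot.sense();print(s['t'],s['position'],s['ee_rot'],s['finger_gap'])
E
```

```text
top 556.7760807722467 0.04397660724165613 [[-0.003, 0.996, -0.093, 0.463], [-1.0, -0.005, -0.016, 0.024], [-0.016, 0.092, 0.996, 1.124], [0.0, 0.0, 0.0, 1.0]]
side 523.2408459589127 -0.0887917299885951 [[0.746, 0.408, -0.527, 0.117], [-0.666, 0.428, -0.612, -0.493], [-0.024, 0.807, 0.59, 0.582], [0.0, 0.0, 0.0, 1.0]]
0.1 [0.21698412 0.5857675  0.2213731 ] [ 1.76483602e-01  9.84303405e-01 -5.65228186e-04 -1.58470141e-04] 0.09121640366301541
```

View pics/top.png

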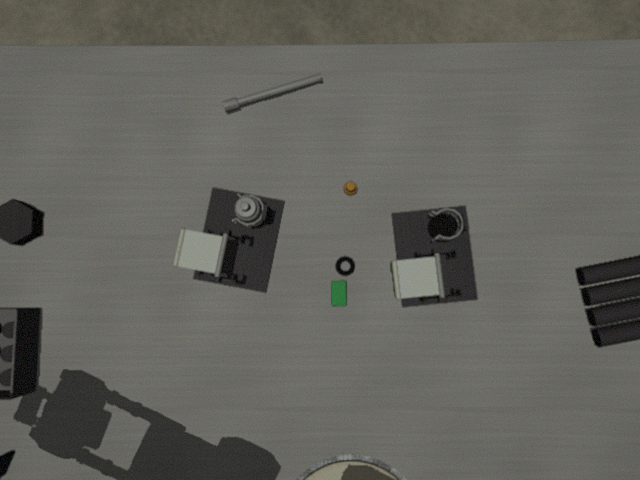

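View pics/side.png

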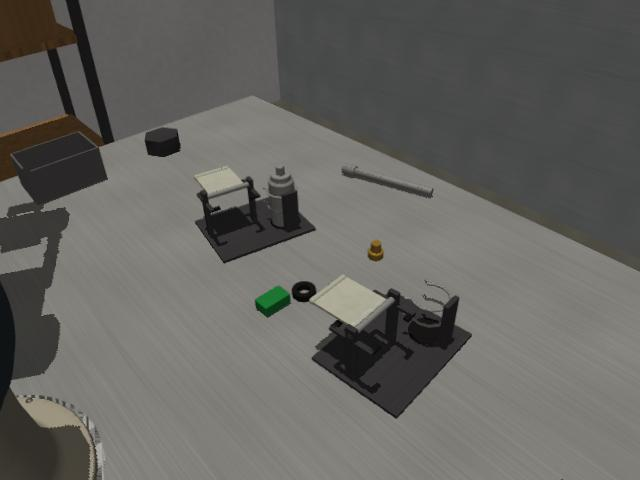

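The empty bay is the right one: flag at top px (416,277), empty clip at (445,224). The left bay holds the cylinder at (250,210). The green block (339,293) and the grommet (345,266) sit just left of the empty bay.

Run:
```python
from h import *
for n in('top','side'):
    c=dict(np.load(f'pics/{n}.npz'));W=cloud(c);p=c['pixels'].astype(int)
    r=(slice(240,320),slice(370,480)) if n=='top' else (slice(270,335),slice(300,410))
    w=W[r].reshape(-1,3);q=p[r].reshape(-1,3)
    m=(q.min(1)>140)&(w[:,2]>.07)&(w[:,2]<.12)
    w=w[m];rect=cv2.minAreaRect((w[:,:2]*1000).astype(np.float32))
    print(n,m.sum(),rect,cv2.boxPoints(rect).round(),w[:,2].mean(),np.percentile(w[:,2],[2,50,98]))
    if n=='top':
        pr=W[200:310,385:485].reshape(-1,3);pm=(pr[:,2]>0.002)&(pr[:,2]<.012)&(p[200:310,385:485].reshape(-1,3).max(1)<75)
        k=pr[pm];rect=cv2.minAreaRect((k[:,:2]*1000).astype(np.float32));print('plate',rect,cv2.boxPoints(rect).round(),k[:,2].mean())
        for name,(u,v) in dict(block=(339,293),grom=(345,259),fit=(350,188),cnt=(360,330)).items(): print(name,W[v,u].round(3))
```

```text
top 369 ((485.6998291015625, -123.03610229492188), (65.74903869628906, 66.17994689941406), 5.25827169418335) [[ 450.  -93.]
 [ 456. -159.]
 [ 521. -153.]
 [ 515.  -87.]] 0.09261304750351586 [0.0889651  0.09270718 0.09627336]
plate ((529.869873046875, -161.56939697265625), (189.20201110839844, 165.23707580566406), 5.704704761505127) [[ 428.  -89.]
 [ 444. -253.]
 [ 632. -234.]
 [ 616.  -70.]] 0.00691845366997656
block [0.456 0.021 0.018]
grom [0.524 0.009 0.012]
fit [ 0.664 -0.002  0.031]
cnt [ 0.383 -0.02   0.002]
side 1856 ((485.551513671875, -119.95258331298828), (70.56336212158203, 76.75983428955078), 7.09750509262085) [[ 446.  -86.]
 [ 455. -162.]
 [ 525. -154.]
 [ 516.  -78.]] 0.0913771659192055 [0.089513   0.09129237 0.09432151]
```

```bash
cat > plan.py <<'E'
import numpy as np
from scipy.spatial.transform import Rotation as R
yaw=np.radians(6);ex=np.array([np.sin(yaw),-np.cos(yaw),0]);ey=np.array([np.cos(yaw),np.sin(yaw),0])
H=np.array([.490,-.166,0]);a=np.radians(40)
d=np.array([np.sin(a),-np.cos(a)]);n=np.array([np.cos(a),np.sin(a)])
z=ex*d[0]+np.array([0,0,d[1]]);Rt=R.from_matrix(np.c_[np.cross(ey,z),ey,z])
def tcp(th,off=0,back=0):
    t=np.radians(th);C=np.array([-80*np.cos(t),90+80*np.sin(t)])
    p=(C-(21+off)*n+(17-back)*d)/1000
    return H+ex*p[0]+[0,0,p[1]]
E
python3 - <<'E'
from plan import *
from bench import robot
s=robot.sense();R0=R.from_quat(s['ee_rot']);print('rv',(Rt*R0.inv()).as_rotvec()/np.pi)
p=s['position']
for k in[(0,14,160),(0,14,0)]+[(t,0,0) for t in range(0,121,15)]: print(k,tcp(*k).round(3),(tcp(*k)-p).round(3))
E
```

```text
rv [-0.18433734 -0.14364207 -0.33850079]
(0, 14, 160) [0.469 0.032 0.177] [ 0.252 -0.554 -0.044]
(0, 14, 0) [ 0.48  -0.071  0.054] [ 0.263 -0.656 -0.167]
(0, 0, 0) [ 0.481 -0.081  0.063] [ 0.264 -0.667 -0.158]
(15, 0, 0) [ 0.481 -0.084  0.084] [ 0.264 -0.67  -0.137]
(30, 0, 0) [ 0.482 -0.092  0.103] [ 0.265 -0.678 -0.118]
(45, 0, 0) [ 0.484 -0.105  0.12 ] [ 0.267 -0.69  -0.101]
(60, 0, 0) [ 0.485 -0.121  0.133] [ 0.268 -0.707 -0.089]
(75, 0, 0) [ 0.487 -0.14   0.141] [ 0.27  -0.726 -0.081]
(90, 0, 0) [ 0.489 -0.161  0.143] [ 0.272 -0.747 -0.078]
(105, 0, 0) [ 0.492 -0.181  0.141] [ 0.275 -0.767 -0.081]
(120, 0, 0) [ 0.494 -0.201  0.133] [ 0.277 -0.786 -0.089]
```

Emit:
arm_command(steps=[[0.02,-0.04,0.02,-0.02,-0.015,-0.035],[0.04,-0.08,0.03,-0.04,-0.03,-0.07],[0.06,-0.12,0.04,-0.06,-0.045,-0.105],[0.08,-0.16,0.05,-0.08,-0.06,-0.14],[0.1,-0.2,0.05,-0.1,-0.075,-0.175],[0.12,-0.24,0.05,-0.12,-0.09,-0.21],[0.14,-0.28,0.05,-0.14,-0.105,-0.245],[0.16,-0.32,0.05,-0.155,-0.12,-0.285]], hand=1, grip_force=10)

```text
t: 0.9
position: [0.3775, 0.2646, 0.2718]
ee_rot: [0.572, 0.766, -0.197, 0.218]
ft_force: [0.7, 1.0, -0.8]
finger_gap: 0.0304
grip_force: 0.0
```

```bash
cat > rel.py <<'E'
from plan import *
from bench import robot
s=robot.sense();R0=R.from_quat(s['ee_rot']);p=s['position']
print(s['t'],p.round(4),'gap',s['finger_gap'],'F',s['ft_force'].round(2),'q',s['q'].round(2),'rv',((Rt*R0.inv()).as_rotvec()/np.pi).round(4))
for k in[(0,14,160),(0,14,0)]+[(t,0,0) for t in range(0,121,15)]: print(k,(tcp(*k)-p).round(3))
E
python3 rel.py
```

```text
0.9 [0.3775 0.2646 0.2718] gap 0.03038785950599431 F [ 0.72  0.98 -0.84] q [ 0.82  0.42  1.5  -0.47  1.59  0.62] rv [-0.0289 -0.0226 -0.0524]
(0, 14, 160) [ 0.092 -0.233 -0.095]
(0, 14, 0) [ 0.102 -0.335 -0.217]
(0, 0, 0) [ 0.104 -0.346 -0.208]
(15, 0, 0) [ 0.104 -0.349 -0.188]
(30, 0, 0) [ 0.105 -0.357 -0.168]
(45, 0, 0) [ 0.106 -0.369 -0.152]
(60, 0, 0) [ 0.108 -0.386 -0.139]
(75, 0, 0) [ 0.11  -0.405 -0.131]
(90, 0, 0) [ 0.112 -0.426 -0.128]
(105, 0, 0) [ 0.114 -0.446 -0.131]
(120, 0, 0) [ 0.116 -0.465 -0.139]
```

Emit:
arm_command(steps=[[0.013,-0.034,-0.01,-0.01,-0.008,-0.018],[0.026,-0.068,-0.02,-0.02,-0.016,-0.036],[0.04,-0.1,-0.03,-0.029,-0.0225,-0.052],[0.054,-0.135,-0.045,-0.029,-0.0225,-0.052],[0.067,-0.17,-0.06,-0.029,-0.0225,-0.052],[0.08,-0.2,-0.08,-0.029,-0.0225,-0.052],[0.092,-0.233,-0.095,-0.029,-0.0225,-0.052],[0.092,-0.233,-0.095,-0.029,-0.0225,-0.052]])

```text
t: 1.7
position: [0.4687, 0.0298, 0.1754]
ee_rot: [0.628, 0.7, -0.23, 0.252]
ft_force: [-0.5, -0.9, 0.3]
finger_gap: 0.0006
grip_force: 0.0
```

```bash
python3 rel.py
```

```text
1.7 [0.4687 0.0298 0.1754] gap 0.0005562216767369373 F [-0.46 -0.87  0.26] q [ 0.39  0.51  1.76 -0.72  1.21  0.67] rv [-0.0003 -0.0016 -0.0006]
(0, 14, 160) [0.001 0.002 0.002]
(0, 14, 0) [ 0.011 -0.1   -0.121]
(0, 0, 0) [ 0.012 -0.111 -0.112]
(15, 0, 0) [ 0.013 -0.114 -0.091]
(30, 0, 0) [ 0.014 -0.122 -0.072]
(45, 0, 0) [ 0.015 -0.134 -0.055]
(60, 0, 0) [ 0.017 -0.151 -0.043]
(75, 0, 0) [ 0.019 -0.17  -0.035]
(90, 0, 0) [ 0.021 -0.191 -0.032]
(105, 0, 0) [ 0.023 -0.211 -0.035]
(120, 0, 0) [ 0.025 -0.23  -0.043]
```

Emit:
arm_command(steps=[[0.002,-0.015,-0.018,0,0,0],[0.004,-0.03,-0.036,0,0,0],[0.006,-0.045,-0.055,0,0,0],[0.008,-0.06,-0.073,0,0,0],[0.009,-0.075,-0.091,0,0,0],[0.01,-0.09,-0.109,0,0,0],[0.011,-0.1,-0.121,0,0,0],[0.011,-0.1,-0.121,0,0,0]])

```text
t: 2.5
position: [0.4795, -0.0675, 0.0549]
ee_rot: [0.627, 0.7, -0.229, 0.253]
ft_force: [-0.7, -0.2, 0.4]
finger_gap: 0.0008
grip_force: 0.0
```

```bash
python3 rel.py; python3 -c "
from h import *
grab('side')"
```

```text
2.5 [ 0.4795 -0.0675  0.0549] gap 0.0008131665340785951 F [-0.7  -0.24  0.36] q [ 0.2   0.7   1.91 -0.97  0.88  0.86] rv [-0.0006 -0.0012 -0.0013]
(0, 14, 160) [-0.01   0.099  0.122]
(0, 14, 0) [ 0.    -0.003 -0.   ]
(0, 0, 0) [ 0.002 -0.014  0.009]
(15, 0, 0) [ 0.002 -0.017  0.029]
(30, 0, 0) [ 0.003 -0.024  0.049]
(45, 0, 0) [ 0.004 -0.037  0.065]
(60, 0, 0) [ 0.006 -0.054  0.078]
(75, 0, 0) [ 0.008 -0.073  0.086]
(90, 0, 0) [ 0.01  -0.093  0.089]
(105, 0, 0) [ 0.012 -0.114  0.086]
(120, 0, 0) [ 0.014 -0.133  0.078]
```

View pics/side.png

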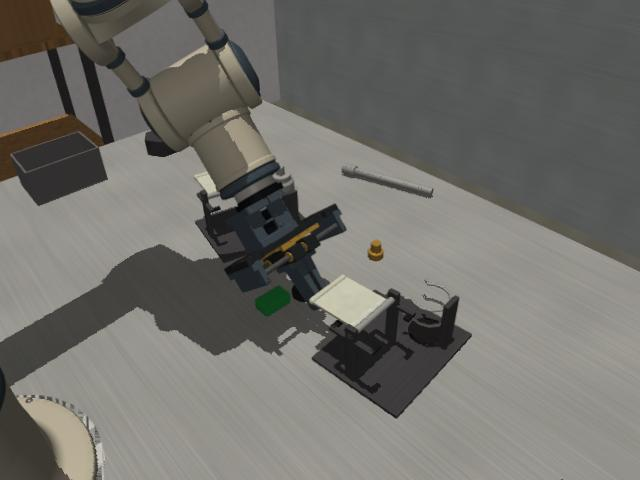

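The closed fingers lean under the bead around (318,295), clear of the green block (272,300) and the grommet. I'll start the lift.

Emit:
arm_command(steps=[[0.001,-0.006,0.005,0,0,0],[0.002,-0.011,0.01,0,0,0],[0.002,-0.013,0.018,0,0,0],[0.002,-0.015,0.027,0,0,0],[0.003,-0.018,0.036,0,0,0],[0.003,-0.022,0.045,0,0,0],[0.004,-0.028,0.054,0,0,0],[0.004,-0.035,0.063,0,0,0]])

```text
t: 3.35
position: [0.4844, -0.1024, 0.12]
ee_rot: [0.627, 0.7, -0.228, 0.254]
ft_force: [1.4, 1.3, -0.9]
finger_gap: 0.0004
grip_force: 0.6
```

```bash
python3 rel.py; python3 -c "
from h import *
grab('side')"
```

```text
3.35 [ 0.4844 -0.1024  0.12  ] gap 0.00044571495522251924 F [ 1.41  1.29 -0.85] q [ 0.12  0.57  1.89 -0.92  0.94  0.68] rv [-0.0008 -0.0003 -0.0017]
(0, 14, 160) [-0.015  0.134  0.057]
(0, 14, 0) [-0.004  0.032 -0.065]
(0, 0, 0) [-0.003  0.021 -0.056]
(15, 0, 0) [-0.003  0.018 -0.036]
(30, 0, 0) [-0.002  0.01  -0.016]
(45, 0, 0) [-0.001 -0.002  0.   ]
(60, 0, 0) [ 0.001 -0.019  0.013]
(75, 0, 0) [ 0.003 -0.038  0.021]
(90, 0, 0) [ 0.005 -0.058  0.024]
(105, 0, 0) [ 0.007 -0.079  0.021]
(120, 0, 0) [ 0.009 -0.098  0.013]
```

View pics/side.png

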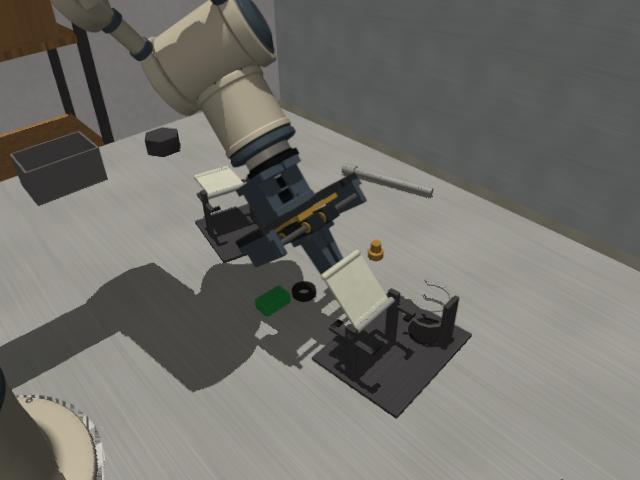

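The flag (355,290) is now up about 45°, held by the fingertip at about (335,265) with little force. I'll carry on over the top.

Emit:
arm_command(steps=[[0.001,-0.012,0.008,0,0,0],[0.002,-0.024,0.014,0,0,0],[0.003,-0.036,0.019,0,0,0],[0.004,-0.048,0.022,0,0,0],[0.005,-0.06,0.024,0,0,0],[0.006,-0.072,0.023,0,0,0],[0.007,-0.082,0.021,0,0,0],[0.008,-0.09,0.018,0,0,0]])

```text
t: 4.2
position: [0.492, -0.193, 0.1366]
ee_rot: [0.627, 0.7, -0.228, 0.253]
ft_force: [-0.3, -0.2, -0.2]
finger_gap: 0.0006
grip_force: 0.0
```

```bash
python3 rel.py; python3 -c "
from h import *
grab('side')"
```

```text
4.2 [ 0.492  -0.193   0.1366] gap 0.0005798941983581431 F [-0.29 -0.18 -0.23] q [-0.07  0.54  1.9  -0.99  0.85  0.55] rv [-0.0008 -0.0007 -0.0014]
(0, 14, 160) [-0.023  0.225  0.04 ]
(0, 14, 0) [-0.012  0.122 -0.082]
(0, 0, 0) [-0.011  0.112 -0.073]
(15, 0, 0) [-0.011  0.109 -0.052]
(30, 0, 0) [-0.01   0.101 -0.033]
(45, 0, 0) [-0.008  0.088 -0.017]
(60, 0, 0) [-0.007  0.072 -0.004]
(75, 0, 0) [-0.005  0.053  0.004]
(90, 0, 0) [-0.003  0.032  0.007]
(105, 0, 0) [-0.     0.012  0.004]
(120, 0, 0) [ 0.002 -0.008 -0.004]
```

View pics/side.png

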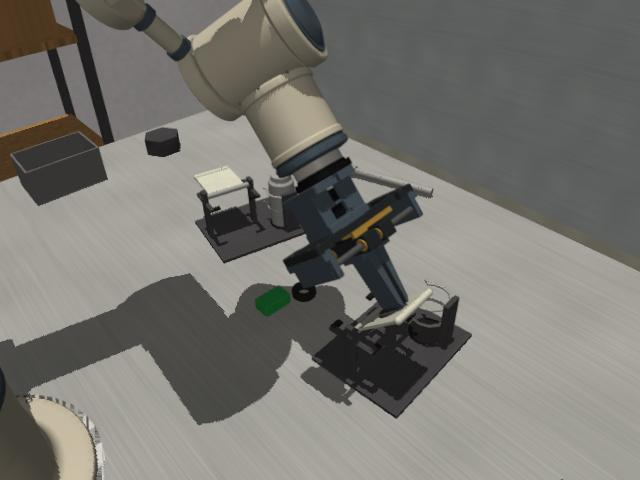

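The flag (400,310) is past upright and sinking to the right, and the finger is out of contact. I'll retreat up and to the left.

Emit:
arm_command(steps=[[-0.002,0.015,0.018,0,0,0],[-0.004,0.03,0.036,0,0,0],[-0.006,0.045,0.055,0,0,0],[-0.008,0.06,0.073,0,0,0],[-0.009,0.075,0.091,0,0,0],[-0.01,0.09,0.109,0,0,0],[-0.011,0.1,0.121,0,0,0],[-0.011,0.12,0.13,0,0,0]])

```text
t: 5.05
position: [0.481, -0.0718, 0.2676]
ee_rot: [0.627, 0.7, -0.228, 0.253]
ft_force: [-0.2, 0.1, -0.4]
finger_gap: 0.0003
grip_force: 0.0
```

Emit:
arm_command(steps=[[0,0.02,0.02,0,0,0],[0,0.04,0.03,0,0,0],[0,0.05,0.03,0,0,0],[0,0.05,0.03,0,0,0],[0,0.05,0.03,0,0,0],[0,0.05,0.03,0,0,0],[0,0.05,0.03,0,0,0],[0,0.05,0.03,0,0,0]])

```text
t: 5.85
position: [0.481, -0.0224, 0.2967]
ee_rot: [0.627, 0.7, -0.228, 0.253]
ft_force: [0.0, -0.1, -0.6]
finger_gap: 0.0003
grip_force: 0.0
```

```bash
python3 -c "
from h import *
grab('side')"
```

```text
(no output)
```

View pics/side.png

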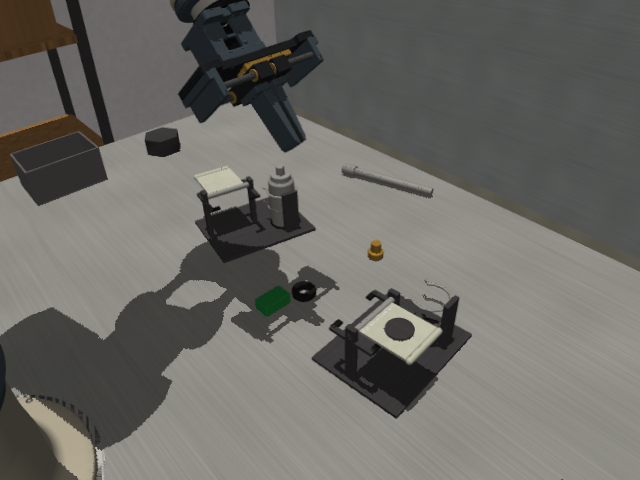

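The flag lies flat on the right with its disc showing (399,328). The other bay's flag, the cylinder, block, grommet and fitting are where they were, and the arm is clear.

```bash
python3 -c "
from bench import robot
print(robot.hand_in())"
```

```text
the job is handed in; nothing more can be done
None
```

The empty bay's flag is pushed over and lies flat with its raised-disc face up; nothing else was moved, and the job is handed in.

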